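# Index the rosette blank and punch its rim

## Task

On the indexing jig, turn the round wooden blank by its black knob until the dark steel pointer points straight at the tall pin. Then press the punch's mushroom head all the way down to its stop to mark the rim, and let it spring back up, leaving the blank on that index. Do not work the punch while the pointer is anywhere else, and leave the other things on the bench where they lie.

Things in the scene. Friction and masses are not known exactly. Their poses are not given: they have to be found in the camera images.
- jig: Plywood jig board fixed to the bench, 300 x 320 x 18 mm (its x, y, z). Origin: centre of its underside, on the axis of the turning blank. Two aluminium slotted rails lie on it along its x at y = +135 and -135 mm, tops at z = 22 mm. Near the edge at x = -116, y = +67 mm stands a post carrying the spring punch over the blank.
- turntable (a joint): Angle (rad) of the turning blank on the jig, growing anticlockwise seen from above; 0 = pointer along the jig's +x. Range -3.1 to 3.1; it is stiff and stays where it is left. The blank is a wooden disc of 108 mm radius, its top 44 mm above the bench.
- knob_grip (a point): Point on the blank's axis, 82 mm above the bench, within the bar knob that turns the blank; its z is up and its x runs along the pointer. The knob is a black bar 50 mm long (along the pointer) x 15 mm wide x 34 mm high, from 62 to 96 mm above the bench, free all round.
- pointer_tip (a point): Outer tip of the flat dark steel pointer fixed on the blank, 118 mm from the axis, 45 mm above the bench.
- tall_pin: Tall steel index pin, 12 mm diameter (18 mm at its foot), 45 mm tall, standing on one of the two rails. Origin: centre of its underside, 22 mm above the bench, about 135 to 155 mm from the blank's axis.
- short_pin: Short steel index pin, like the tall one but only 18 mm tall, on the other rail; not used in this job.
- plunger (a joint): Travel (m) of the punch, 0 = up, 0.012 = down at its stop; a spring (2 N at the top, 5 N at the stop) returns it.
- plunger_top (a point): Centre of the top of the punch's wooden mushroom head (32 mm diameter, 10 mm thick), 111 mm above the bench when up; it is pressed straight down. It stands 97 mm from the blank's axis.
- mallet: Bystander: turned wooden carver's mallet lying on its side, 222 mm long, 68 mm thick. Origin: centre of its underside.
- wide_chisel: Bystander: chisel with a 22 mm blade, 235 mm long, lying flat. Origin: centre of its underside.
- narrow_chisel: Bystander: chisel with a 10 mm blade, 235 mm long, lying flat. Origin: centre of its underside.
- plane: Bystander: small metal hand plane, 160 x 50 mm, 80 mm tall. Origin: centre of its underside.
- glue: Bystander: upright yellow glue bottle, 60 mm diameter, 150 mm tall. Origin: centre of its underside.
- offcut: Bystander: wooden offcut 110 x 45 x 30 mm. Origin: centre of its underside.
- tin: Bystander: open steel tin, 76 mm diameter, 90 mm tall. Origin: centre of its underside.

How it is judged (in metres and radians):
On the way, in this order (a step that is already met when the one before it is completed fails the run):
1. the pointer points at the tall pin, the blank is still and the punch is up (y of tall_pin in the frame of knob_grip between -0.008 and 0.008 m and x of tall_pin in the frame of knob_grip above 0.05 m and value of joint plunger below 0.003 m and velocity of joint turntable between -0.05 and 0.05 rad/s), for 0.2 s.
2. the punch head is down at its stop with the pointer on the tall pin (y of tall_pin in the frame of knob_grip between -0.008 and 0.008 m and x of tall_pin in the frame of knob_grip above 0.05 m and value of joint plunger above 0.0105 m), for 0.1 s.
At the end, for the whole second after the job is handed in: The line of the pointer passes within 8 mm of the tall pin's centre (on the pointer's side of the axis), the blank is still, and the punch has sprung back to within 2 mm of its top (y of tall_pin in the frame of knob_grip between -0.008 and 0.008 m and x of tall_pin in the frame of knob_grip above 0.05 m and value of joint plunger below 0.002 m and velocity of joint turntable between -0.05 and 0.05 rad/s); the robot touches nothing.
It fails at once if the punch is pressed by more than 6 mm while the pointer is off the tall pin (value of joint plunger above 0.006 m and not (y of tall_pin in the frame of knob_grip between -0.008 and 0.008 m and x of tall_pin in the frame of knob_grip above 0.05 m)).
It fails at once if one of the bystanders is moved by more than 30 mm (distance of any of mallet, wide_chisel, narrow_chisel, plane, glue, offcut, tin from where it was at the start of the episode above 0.03 m).
It also fails if it takes over 64 s, if anything falls off the work surface, if the arm or the gripper's body presses on something with over 40 N, if the wrist force passes 120 N, or if a joint passes its speed limit or range.

## Robot

A 6-joint arm with a two-finger parallel gripper is mounted at the origin on the work surface. World frame = base frame: x ahead of the robot, y to its left, z up, the work surface at z = 0. Lengths are in m, angles in degrees, forces in N, time in s.
With the tool pointing down it reaches from about 0.35 to 0.775 m from the base axis. Payload 7.3 kg.
Tool frame: the origin (TCP) lies midway between the tips of the shut fingers; the grasp point (between the pads) lies 19 mm behind it (ctrl.pinch_z is the distance from the TCP to the grasp point, in m); z points along the fingers, x is the direction in which the jaws open and shut, and the axes are right-handed (so a half turn about z gives the same grasp; the last joint's range is limited). The gripper opens to 92 mm and grips with 3 to 60 N. Pads are 19 mm wide; open, the fingers measure 130 mm over their backs; the gripper's body (75 mm by 190 mm) begins 47 mm behind the grasp point.
Start: joints at [-83.022, 19.595, 87.324, -0, 73.075, -8.365], TCP at [0.139, -0.506, 0.227] pointing down, gripper open.
Joint ranges: [-145.02, 145.02], [-44.19, 115.74], [2.07, 154.8], [-57.11, 237.11], [16.16, 152.29], [-177.93, 177.93]. Speed limits (degrees/s): [147.25, 147.25, 180, 180, 180, 180].

## Interface

Orientations are given as [roll, pitch, yaw] about the fixed x, y, z axes, in that order (R = Rz(yaw) Ry(pitch) Rx(roll)).
In Python, from cell import ctrl gives the robot as it stands. The module is installed in compiled form; this text tells all that it offers.
- The arm moves only by the shell command python3 -m pendant 'ROWS' [FORCE]. ROWS is JSON, a list of rows, each a list of 7 numbers: the shift along the tool's x, y, z in m, then the turn, a rotation vector about the tool's x, y, z in degrees, then the opening, from 0 (shut) to 1 (fully open). A call has 1 to 12 rows; each row shifts and turns the commanded pose from where the row before left it, along the tool's axes as they then stand; what a row does not reach is not made up. A row lasts 1/12 s, in which the tool goes at most 41.7 mm and 7.16 degrees, less where a joint would pass 70% of its speed; a pose out of reach is approached as far as the arm can. A call is refused whole if a number of a shift passes 0.0417 or a number of a turn 7.16, either way. A call with a gripper value outside its range is refused whole. The fingers move at their own pace and stop on an object; FORCE is the grip in N (left out, the last holds). Time passes only in rows, so rows that do not move let the fingers close. It gives the time, the measured TCP pose, the force and the opening at its end, in the units of the state.
- ctrl.observe(): the state, without advancing time (a new reading comes with each control period).
- ctrl.camera(name): name is "side" or "top" or "wrist"; returns a dict with "image" (384x512x3 uint8, red, green, blue), "camera_matrix" (3x3 intrinsics, pixels), "k1" (the pictures are not rectified: a ray, as slopes to the right and down, at radius r is drawn at 1 + k1 r^2 times it, then the intrinsics apply), "eye" and "rotation" of the camera in the world; the wrist camera has in their place "tool_from_camera" (4x4, takes a point from camera to tool coordinates, whose origin is the TCP and whose axes are the tool frame's). Camera axes: x right, y down, z forward; pixel columns grow to the right and rows downward; lengths in m; the calibration is good to about 2 mm. A picture is of the moment at which its call begins: read the wrist's pose just before it. There is no depth.
- ctrl.hand_in(): hands the job in, once; it reports no verdict.
The state is a dict: "t": time; "joint_pos": joint angles; "qd": joint speeds; "effort": joint torques, N m; "ee_pos": TCP position; "eef_rot": TCP orientation; "force": force on the tool from outside, world axes, zero at the start; "ft_torque": the same for the moment, N m; "grip_width": finger opening in m.
Only numpy, scipy, OpenCV 4.12 (cv2) and the standard library are available. Lean on these libraries where they do the work, as an engineer would, in place of code of your own. Each camera call takes 0.05 s, during which the arm holds its last target.

## Working session

There is one attempt and no reset: what is moved stays moved. The work goes in short steps, Python scripts to look and compute and a shell command to move; the robot and the scene stay as the last step left them, time stands still between calls to the robot, and variables do not carry over. Pictures are saved under pics/ and viewed, and the job is handed in when it is done.

```bash
mkdir -p pics; cat > h.py <<'E'
import numpy as np, cv2
from cell import ctrl
from scipy.spatial.transform import Rotation as R
def snap(n,f):
    s=ctrl.observe(); c=ctrl.camera(n); cv2.imwrite('pics/'+f,c['image'][:,:,::-1]); np.save('pics/'+f[:-4]+'.npy',np.array([c,s],dtype=object),allow_pickle=True); return c,s
def pose(c,s):
    if 'eye' in c: return np.array(c['rotation']),np.array(c['eye'])
    T=np.array(c['tool_from_camera']); Rt=R.from_euler('xyz',s['eef_rot'],degrees=True).as_matrix()
    return Rt@T[:3,:3], np.array(s['ee_pos'])+Rt@T[:3,3]
def ray(c,s,u,v):
    K=np.array(c['camera_matrix']); d=np.array([(u-K[0,2])/K[0,0],(v-K[1,2])/K[1,1]]); x=d.copy()
    for _ in range(30): x=d/(1+c['k1']*(x@x))
    Rc,e=pose(c,s); return e,Rc@np.array([x[0],x[1],1.])
def onz(c,s,u,v,z):
    e,d=ray(c,s,u,v); return e+d*(z-e[2])/d[2]
def proj(c,s,p):
    Rc,e=pose(c,s); q=Rc.T@(np.array(p)-e); x=q[:2]/q[2]; x=x*(1+c['k1']*(x@x)); K=np.array(c['camera_matrix'])
    return x[0]*K[0,0]+K[0,2],x[1]*K[1,1]+K[1,2]
def load(f): return np.load('pics/'+f,allow_pickle=True)
E
python3 - <<'E'
from h import *
for n in ['top','side','wrist']:
    c,s=snap(n,n+'0.png'); print(n,c['camera_matrix'],c['k1'],c.get('eye'))
print(s)
E
```

```text
top [[412.5630731    0.         253.18017836]
 [  0.         412.5630731  196.60948137]
 [  0.           0.           1.        ]] -0.04420357962139253 [0.4605723  0.15523514 1.36699649]
side [[409.74792806   0.         256.1806013 ]
 [  0.         409.74792806 194.50265343]
 [  0.           0.           1.        ]] -0.016416363044214222 [0.55994942 1.17869431 0.77272995]
wrist [[323.1546402    0.         255.43360549]
 [  0.         323.1546402  190.19027252]
 [  0.           0.           1.        ]] -0.08684106376264639 None
{'t': 0.1, 'joint_pos': array([-8.30232781e+01,  1.96328997e+01,  8.73712544e+01,  1.25630237e-03,
        7.30747623e+01, -8.36357908e+00]), 'qd': array([-0.0319912 , -0.05295588, -0.14101793, -0.03616748,  0.03232999,
        0.00811813]), 'effort': array([ 3.22597538e-03, -4.32004023e+01, -2.44695157e+01,  7.19255162e-02,
        5.24943159e-02, -4.91762910e-05]), 'ee_pos': array([ 0.13888765, -0.50592393,  0.2261134 ]), 'eef_rot': array([-1.79987333e+02,  7.79023415e-02, -7.46600570e+01]), 'force': array([ 0.14652504, -0.52880515,  0.18779493]), 'ft_torque': array([-0.0045444 , -0.00017361, -0.05952156]), 'grip_width': 0.09181922464176122}
```

View pics/top0.png

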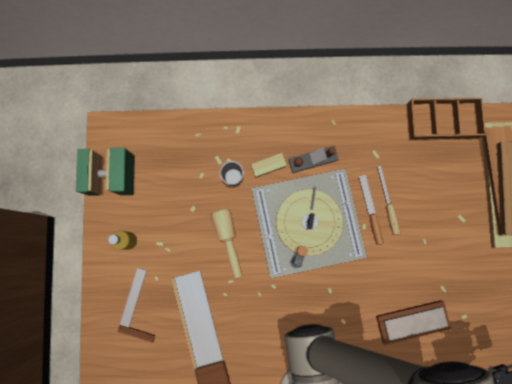

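View pics/side0.png

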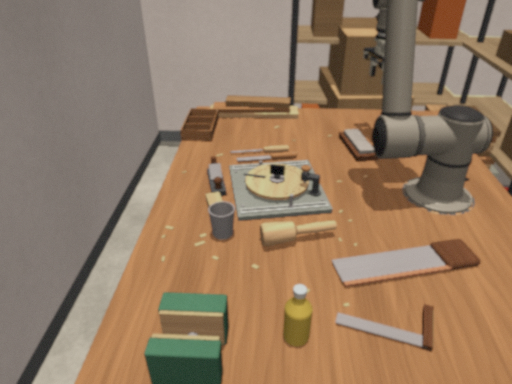

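```bash
python3 - <<'E'
from h import *
c,s=load('top0.npy')
im=c['image'][150:290,235:385,::-1]
cv2.imwrite('pics/t0c.png',cv2.resize(im,None,fx=4,fy=4,interpolation=cv2.INTER_CUBIC))
c2,s=load('side0.npy')
im=c2['image'][140:230,190:340,::-1]
cv2.imwrite('pics/s0c.png',cv2.resize(im,None,fx=5,fy=5,interpolation=cv2.INTER_CUBIC))
for p in [(308,222)]: print(onz(c,s,*p,.044))
print(np.round(c['rotation'],3))
E
```

```text
Traceback (most recent call last):
  File "h.py", line 15, in onz
    e,d=ray(c,s,u,v); return e+d*(z-e[2])/d[2]
                                          ~^^^
IndexError: invalid index to scalar variable.
```

View pics/t0c.png

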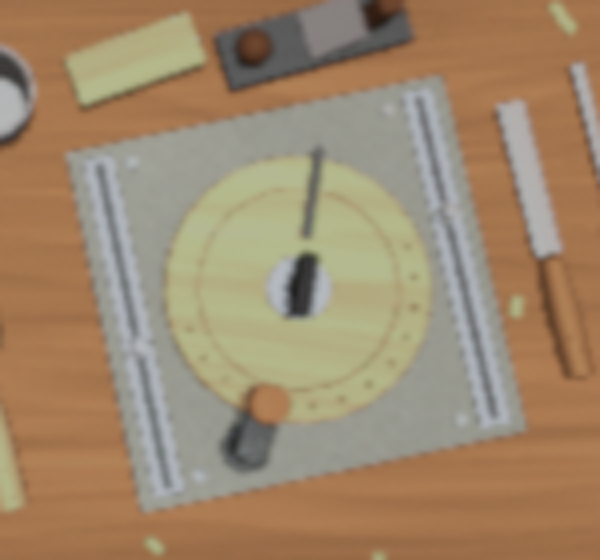

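View pics/s0c.png

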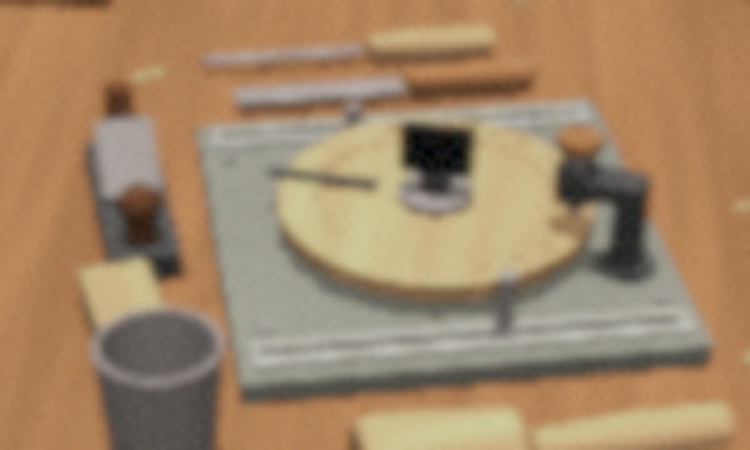

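```bash
python3 - <<'E'
from h import *
c,s=ctrl.camera('top'),ctrl.observe()
f=lambda u,v,z:onz(c,s,235-.375+u/4,150-.375+v/4,z)
print(np.round(c['rotation'],3))
ctr=f(298,288,.046); tip=f(318,152,.045); inn=f(306,235,.045); head=f(268,405,.111)
cor=[f(67,155,.018),f(442,77,.018),f(525,430,.018),f(148,510,.018)]
print(ctr,np.mean(cor,0)); print('tip',tip,inn,'head',head)
x=cor[1]-cor[2]+cor[0]-cor[3]; print('jig yaw',np.degrees(np.arctan2(x[1],x[0])))
d=tip-ctr; print('ptr yaw',np.degrees(np.arctan2(d[1],d[0])),np.linalg.norm(d[:2]))
pin=f(140,345,.03); e=pin-ctr; print('pin',pin,np.degrees(np.arctan2(e[1],e[0])),np.linalg.norm(e[:2]))
pin=f(445,208,.03); print('other',pin)
E
```

```text
[-172.633    0.922  -90.993]Traceback (most recent call last):
  File "<stdin>", line 5, in <module>
  File "<stdin>", line 3, in <lambda>
  File "h.py", line 15, in onz
    e,d=ray(c,s,u,v); return e+d*(z-e[2])/d[2]
                                          ~^^^
IndexError: invalid index to scalar variable.
```

Rotation is given as roll/pitch/yaw degrees.

```bash
sed -i "s/return np.array(c\['rotation'\]),/return R.from_euler('xyz',c['rotation'],degrees=True).as_matrix(),/" h.py; python3 - <<'E'
from h import *
c,s=ctrl.camera('top'),ctrl.observe()
f=lambda u,v,z:onz(c,s,235-.375+u/4,150-.375+v/4,z)
ctr=f(298,288,.046); tip=f(318,152,.045); inn=f(306,235,.045); head=f(268,405,.111)
cor=[f(67,155,.018),f(442,77,.018),f(525,430,.018),f(148,510,.018)]
print(ctr,np.mean(cor,0)); print('tip',tip,inn,'head',head)
x=cor[1]-cor[2]+cor[0]-cor[3]; print('jig yaw',np.degrees(np.arctan2(x[1],x[0])))
d=tip-ctr; print('ptr yaw',np.degrees(np.arctan2(d[1],d[0])),np.linalg.norm(d[:2]))
pin=f(140,345,.03); e=pin-ctr; print('pin',pin,np.degrees(np.arctan2(e[1],e[0])),np.linalg.norm(e[:2]))
pin=f(445,208,.03); print('other',pin)
print(ctrl.camera('wrist')['tool_from_camera'])
E
```

```text
[ 0.54756154 -0.00409085  0.046     ] [ 0.5472558  -0.00549241  0.018     ]
tip [ 0.65735313 -0.02417688  0.045     ] [ 0.59011615 -0.01209451  0.045     ] head [0.45541215 0.02932492 0.111     ]
jig yaw 11.13671800390659
ptr yaw -10.367435403300165 0.11161380916600665
pin [0.50500578 0.12288193 0.03      ] 108.52891378300635 0.1339144424054709
other [ 0.61147404 -0.12799245  0.03      ]
[[ 9.99999287e-01  4.45881523e-04 -1.10809016e-03  6.37398972e-04]
 [-1.10874576e-04  9.58357306e-01  2.85571815e-01 -7.61468934e-02]
 [ 1.18927750e-03 -2.85571489e-01  9.58356672e-01 -1.57280869e-01]
 [ 0.00000000e+00  0.00000000e+00  0.00000000e+00  1.00000000e+00]]
```

```bash
python3 -m pendant '[[-0.0235,-0.0329,0,0,0,0,1],[-0.0235,-0.0329,0,0,0,0,1],[-0.0235,-0.0329,0,0,0,0,1],[-0.0235,-0.0329,0,0,0,0,1],[-0.0235,-0.0329,0,0,0,0,1],[-0.0235,-0.0329,0,0,0,0,1],[-0.0235,-0.0329,0,0,0,0,1],[-0.0235,-0.0329,0,0,0,0,1],[-0.0235,-0.0329,0,0,0,0,1],[-0.0235,-0.0329,0,0,0,0,1],[-0.0235,-0.0329,0,0,0,0,1],[-0.0235,-0.0329,0,0,0,0,1]]'
python3 -m pendant '[[-0.0235,-0.0329,0,0,0,0,1],[-0.0235,-0.0329,0,0,0,0,1],[-0.0235,-0.0329,0,0,0,0,1],[-0.0235,-0.0329,0,0,0,0,1],[0,0,-0.02,0,0,6.4,1],[0,0,-0.02,0,0,6.4,1],[0,0,-0.02,0,0,6.4,1],[0,0,0,0,0,6.4,1],[0,0,0,0,0,0,1],[0,0,0,0,0,0,1]]'
python3 - <<'E'
from h import *
c,s=snap('wrist','w1.png'); snap('top','t1.png');print(s['ee_pos'],s['eef_rot'],s['joint_pos'])
E
```

```text
t: 1.3
ee_pos: [0.446, -0.128, 0.2269]
eef_rot: [-180.0, -0.0, -74.7]
force: [0.6, -0.5, -0.1]
grip_width: 0.0918
t: 2.13
ee_pos: [0.5469, -0.0043, 0.2863]
eef_rot: [180.0, -0.0, -100.1]
force: [0.2, -0.6, -0.7]
grip_width: 0.0918
[ 0.54686503 -0.00433359  0.28632341] [ 1.79964849e+02 -5.12685269e-03 -1.00061922e+02] [-8.48213131e+00  1.97713601e+01  7.76056937e+01 -4.19016546e-03
  8.26582256e+01  9.15803294e+01]
```

View pics/w1.png

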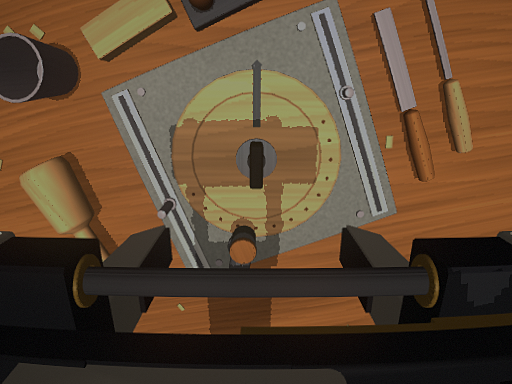

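```bash
python3 - <<'E'
from h import *
c,s=load('w1.npy')
im=c['image'][:,:,::-1]
a=cv2.resize(im[180:260,130:290],None,fx=5,fy=5,interpolation=cv2.INTER_CUBIC)
b=cv2.resize(im[50:195,190:330],None,fx=4,fy=4,interpolation=cv2.INTER_CUBIC)
cv2.imwrite('pics/w1a.png',a);cv2.imwrite('pics/w1b.png',b)
E
```

```text
(no output)
```

View pics/w1a.png

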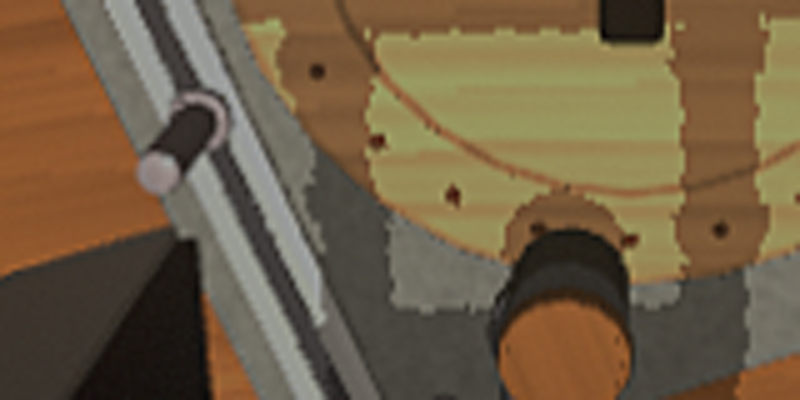

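View pics/w1b.png

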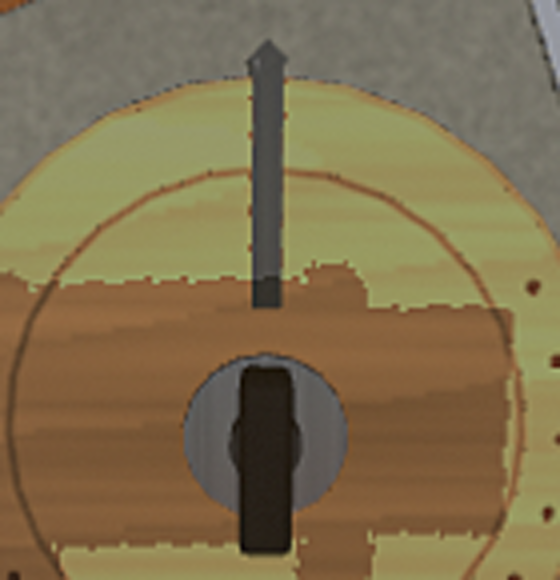

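```bash
python3 - <<'E'
from h import *
c,s=load('w1.npy')
A=lambda u,v,z:onz(c,s,130-.4+u/5,180-.4+v/5,z)
B=lambda u,v,z:onz(c,s,190-.375+u/4,50-.375+v/4,z)
im=c['image']; hsv=cv2.cvtColor(im,cv2.COLOR_RGB2HSV)
hub=B(266,435,.048); tip=B(267,40,.045); inn=B(267,308,.045)
kn=[B(242,368,.096),B(290,368,.096),B(291,552,.096),B(240,552,.096)]
pt=A(157,173,.067); pf=A(203,118,.026); head=A(565,355,.111)
# ring circle
P=np.array([B(11,420,.044),B(523,440,.044),B(265,171,.044),B(330,177,.044),B(512,350,.044),B(48,290,.044),A(635,192,.044),A(377,70,.044),A(345,20,.044)])[:,:2]
q=np.linalg.lstsq(np.c_[2*P,np.ones(len(P))],(P**2).sum(1),rcond=None)[0]
print('ring',q[:2],np.sqrt(q[2]+q[:2]@q[:2]),np.linalg.norm(P-q[:2],axis=1))
print('hub',hub,'tip',tip,'inn',inn,'\nknob',np.mean(kn,0),'\npin',pt,pf,'head',head)
yaw=lambda a,b:np.degrees(np.arctan2(b[1]-a[1],b[0]-a[0]))
print('ptr',yaw(hub,tip),yaw(inn,tip),np.linalg.norm((tip-hub)[:2]))
for x in (hub,q): print('pin',yaw(x,pt),yaw(x,pf),np.linalg.norm((pt[:2]-x[:2])), 'head',np.linalg.norm(head[:2]-x[:2]))
E
```

```text
ring [ 0.54520754 -0.00567768] 0.08057148237178242 [0.08026814 0.08087394 0.08020015 0.08074139 0.08058446 0.08059418
 0.0800091  0.08088479 0.08098141]
hub [ 0.54612925 -0.00573223  0.048     ] tip [ 0.66074223 -0.02629364  0.045     ] inn [ 0.58426273 -0.01278531  0.045     ] 
knob [ 0.5480154  -0.00594175  0.096     ] 
pin [0.50095091 0.12345919 0.067     ] [0.50122887 0.12208306 0.026     ] head [0.45588089 0.02596232 0.111     ]
ptr -10.170594436988035 -10.016659666636171 0.1164427187780862
pin 109.27477312285572 109.35592350674905 0.1368630921751047 head 0.09565203536170552
pin 108.91715206285663 108.99483271454396 0.13651000465860758 head 0.09476465625897822
```

```bash
python3 -m pendant '[[0.0015,0.0006,0.03,0,0,0,1],[0,0,0.03,0,0,0,1],[0,0,0.03,0,0,0,1],[0,0,0.03,0,0,0,1],[0,0,0.03,0,0,0,1],[0,0,0.025,0,0,0,1],[0,0,0.02,0,0,0,1],[0,0,0.013,0,0,0,1],[0,0,0.01,0,0,0,1],[0,0,0,0,0,0,1],[0,0,0,0,0,0,1]]'
python3 - <<'E'
from h import *
c,s=snap('wrist','w2.png'); print(s['ee_pos'],s['eef_rot'])
E
```

```text
t: 3.15
ee_pos: [0.5461, -0.0058, 0.0685]
eef_rot: [179.9, -0.0, -100.2]
force: [0.1, 0.0, 0.8]
grip_width: 0.0916
[ 0.54605444 -0.00583115  0.06846103] [ 1.79947735e+02 -6.15623531e-03 -1.00212863e+02]
```

View pics/w2.png

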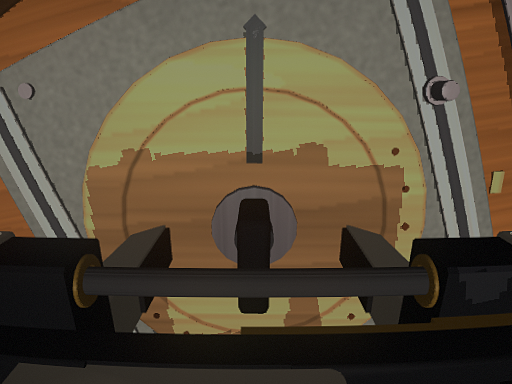

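The knob (about 253,255) stands midway between the fingers. I'll close on it.

```bash
python3 -m pendant '[[0,0,0,0,0,0,0],[0,0,0,0,0,0,0],[0,0,0,0,0,0,0],[0,0,0,0,0,0,0],[0,0,0,0,0,0,0],[0,0,0,0,0,0,0],[0,0,0,0,0,0,0],[0,0,0,0,0,0,0],[0,0,0,0,0,0,0],[0,0,0,0,0,0,0]]' 35
```

```text
t: 4.03
ee_pos: [0.5462, -0.0058, 0.0687]
eef_rot: [180.0, -0.0, -100.3]
force: [0.7, -1.3, -0.4]
grip_width: 0.0295
```

```bash
python3 -m pendant '[[0,0,0,0,0,0,0],[0,0,0,0,0,0,0],[0,0,0,0,0,0,0],[0,0,0,0,0,0,0],[0,0,0,0,0,0,0]]' 35
python3 -m pendant '[[0,0,0,0,0,-3,0],[0,0,0,0,0,-3,0],[0,0,0,0,0,-3,0],[0,0,0,0,0,-3,0],[0,0,0,0,0,0,0]]'
```

```text
t: 4.45
ee_pos: [0.5464, -0.0049, 0.0687]
eef_rot: [-180.0, 0.1, -100.3]
force: [1.6, 5.4, -0.9]
grip_width: 0.0149
t: 4.87
ee_pos: [0.5464, -0.0049, 0.0687]
eef_rot: [-180.0, 0.1, -88.1]
force: [1.1, 4.9, -0.3]
grip_width: 0.0147
```

```bash
python3 -m pendant '[[0,0,0,0,0,-5,0],[0,0,0,0,0,-5,0],[0,0,0,0,0,-5,0],[0,0,0,0,0,-5,0],[0,0,0,0,0,-5,0],[0,0,0,0,0,-5,0],[0,0,0,0,0,-5,0],[0,0,0,0,0,-5,0],[0,0,0,0,0,-5,0],[0,0,0,0,0,0,0],[0,0,0,0,0,0,0]]'
python3 -m pendant '[[0,0,0,0,0,-5,0],[0,0,0,0,0,-5,0],[0,0,0,0,0,-5,0],[0,0,0,0,0,-5,0],[0,0,0,0,0,-5,0],[0,0,0,0,0,-5,0],[0,0,0,0,0,-5,0],[0,0,0,0,0,-5,0],[0,0,0,0,0,-5,0],[0,0,0,0,0,-5,0],[0,0,0,0,0,-5,0],[0,0,0,0,0,0,0]]'
python3 -m pendant '[[0,0,0,0,0,-4,0],[0,0,0,0,0,-3,0],[0,0,0,0,0,0,0],[0,0,0,0,0,0,0],[0,0,0,0,0,0,0],[0,0,0,0,0,0,0]]'
python3 - <<'E'
from h import *
c,s=snap('wrist','w3.png'); print(s['ee_pos'],s['eef_rot'],s['joint_pos'])
snap('top','t3.png')
E
```

```text
t: 5.78
ee_pos: [0.5463, -0.0047, 0.0687]
eef_rot: [-179.9, 0.0, -43.2]
force: [1.4, 5.8, -0.4]
grip_width: 0.0147
t: 6.78
ee_pos: [0.5461, -0.0046, 0.0687]
eef_rot: [-179.9, -0.0, 12.0]
force: [0.8, 6.3, 0.5]
grip_width: 0.0145
t: 7.28
ee_pos: [0.5461, -0.0046, 0.0687]
eef_rot: [-179.9, -0.0, 18.8]
force: [0.9, 6.1, 0.7]
grip_width: 0.015
[ 0.54610277 -0.00461203  0.06865929] [-1.79919651e+02 -1.35433464e-02  1.87696078e+01] [ -8.57131028  31.77265402  95.41867886   0.09737077  52.83357947
 -27.39976925]
```

View pics/w3.png

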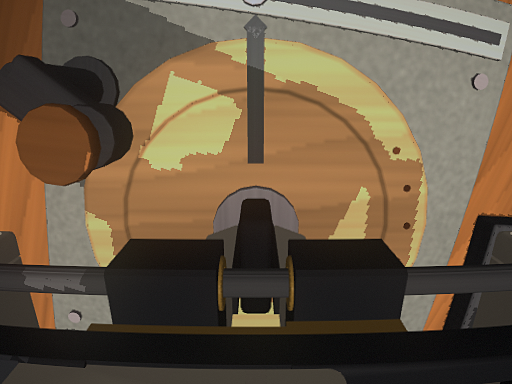

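```bash
python3 -m pendant '[[0.0004,-0.0011,0,0,0,0,0],[0,0,0,0,0,0,0],[0,0,0,0,0,0,0],[0,0,0,0,0,0,1],[0,0,0,0,0,0,1],[0,0,0,0,0,0,1],[0,0,0,0,0,0,1],[0,0,0,0,0,0,1],[0,0,0,0,0,0,1],[0,0,0,0,0,0,1],[0,0,0,0,0,0,1],[0,0,0,0,0,0,1]]'
python3 -m pendant '[[0,0,0,0,0,0,1],[0,0,-0.01,0,0,0,1],[0,0,-0.02,0,0,0,1],[0,0,-0.03,0,0,0,1],[0,0,-0.03,0,0,0,1],[0,0,-0.04,0,0,0,1],[0,0,-0.04,0,0,0,1],[0,0,-0.03,0,0,0,1],[0,0,0,0,0,0,1],[0,0,0,0,0,0,1]]'
python3 - <<'E'
from h import *
c,s=snap('wrist','w4.png'); print(s['ee_pos'],s['eef_rot'],s['joint_pos'])
snap('top','t4.png')
im=c['image'][:,:,::-1]
cv2.imwrite('pics/w4b.png',cv2.resize(im[0:200,160:360],None,fx=3,fy=3,interpolation=cv2.INTER_CUBIC))
E
```

```text
t: 8.38
ee_pos: [0.5463, -0.0046, 0.0687]
eef_rot: [180.0, -0.0, 18.7]
force: [0.0, 0.8, -1.1]
grip_width: 0.07
t: 9.22
ee_pos: [0.5469, -0.0046, 0.2713]
eef_rot: [179.9, -0.3, 18.8]
force: [-0.7, -0.4, -0.9]
grip_width: 0.0917
[ 0.54690052 -0.0046423   0.27127804] [179.86525445  -0.25216013  18.75087883] [-8.51381795e+00  2.00361757e+01  7.95565852e+01 -4.32493620e-03
  8.01213671e+01 -2.72636689e+01]
```

View pics/w4.png

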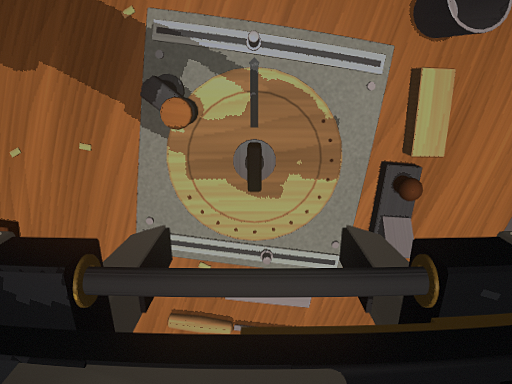

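View pics/w4b.png

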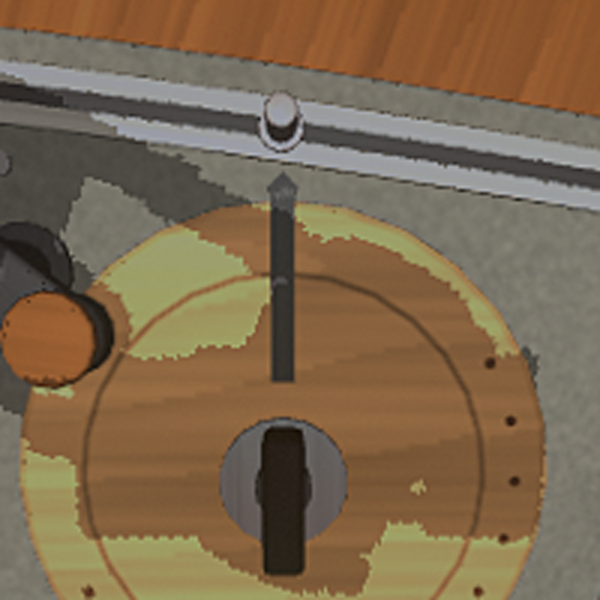

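```bash
python3 - <<'E'
from h import *
c,s=load('w4.npy')
B=lambda u,v,z:onz(c,s,160-.33+u/3,0-.33+v/3,z)
hub=B(283,481,.048); tip=B(283,172,.045); inn=B(283,381,.045)
pt=B(281,107,.067); pf=B(281,124,.026); head=B(48,338,.111)
print('hub',hub,'tip',tip,'pin',pt,pf,'head',head,np.linalg.norm((head-hub)[:2]))
yaw=lambda a,b:np.degrees(np.arctan2(b[1]-a[1],b[0]-a[0]))
print('ptr',yaw(hub,tip),yaw(inn,tip),'pin',yaw(hub,pt),yaw(hub,pf))
c,s=ctrl.camera('side'),ctrl.observe()
im=c['image'][140:230,190:340,::-1]
cv2.imwrite('pics/s4c.png',cv2.resize(im,None,fx=5,fy=5,interpolation=cv2.INTER_CUBIC))
E
```

```text
hub [ 0.54488911 -0.0043769   0.048     ] tip [0.50746028 0.10623205 0.045     ] pin [0.50061241 0.12428345 0.067     ] [0.50036682 0.12477832 0.026     ] head [0.45420081 0.02782848 0.111     ] 0.09623697868479854
ptr 108.69524654829289 108.69801722093759 pin 108.99020173946293 109.02005661101967
```

View pics/s4c.png

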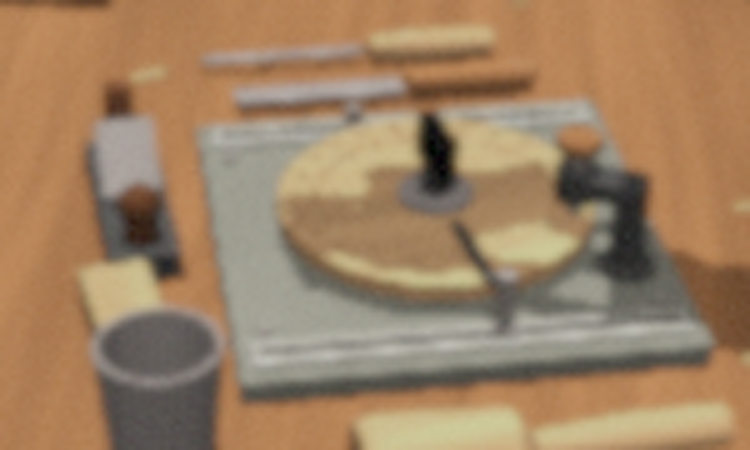

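The pointer is within 0.3° of the pin. Next I'll shut the fingers and go above the punch head at about (0.455, 0.028).

```bash
python3 -m pendant '[[-0.0255,-0.02,0,0,0,0,0],[-0.0255,-0.02,0,0,0,0,0],[-0.0255,-0.02,0,0,0,0,0],[0,0,0,0,0,0,0],[0,0,0,0,0,0,0],[0,0,0,0,0,0,0],[0,0,0,0,0,0,0],[0,0,0,0,0,0,0],[0,0,0,0,0,0,0],[0,0,0,0,0,0,0],[0,0,0,0,0,0,0],[0,0,0,0,0,0,0]]' 10
python3 -m pendant '[[0,0,0,0,0,0,0],[0,0,0,0,0,0,0],[0,0,0,0,0,0,0],[0,0,0.03,0,0,0,0],[0,0,0.03,0,0,0,0],[0,0,0.03,0,0,0,0],[0,0,0.025,0,0,0,0],[0,0,0.02,0,0,0,0],[0,0,0.01,0,0,0,0],[0,0,0,0,0,0,0],[0,0,0,0,0,0,0]]' 
python3 - <<'E'
from h import *
c,s=snap('wrist','w5.png'); print(s['ee_pos'],s['eef_rot'],s['grip_width'])
E
```

```text
t: 10.37
ee_pos: [0.4546, 0.0275, 0.2686]
eef_rot: [-180.0, 0.0, 18.7]
force: [-0.3, -0.3, 0.1]
grip_width: 0.0163
t: 11.28
ee_pos: [0.4545, 0.0276, 0.1236]
eef_rot: [-180.0, 0.0, 18.7]
force: [-0.3, -0.0, 0.1]
grip_width: 0.0004
[0.45452513 0.02761567 0.12364482] [-1.79986840e+02  4.04402981e-02  1.87445633e+01] 0.0004039785341723859
```

View pics/w5.png

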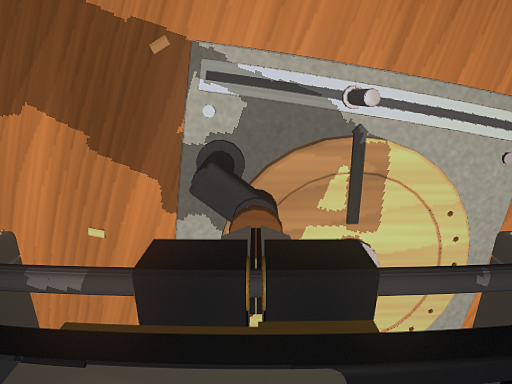

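```bash
python3 -m pendant '[[0,0,0.005,0,0,0,0],[0,0,0.005,0,0,0,0],[0,0,0.003,0,0,0,0],[0,0,0.003,0,0,0,0],[0,0,0.003,0,0,0,0],[0,0,0,0,0,0,0],[0,0,0,0,0,0,0]]' 
python3 -m pendant '[[0,0,0.002,0,0,0,0],[0,0,0.002,0,0,0,0],[0,0,0.001,0,0,0,0],[0,0,0,0,0,0,0],[0,0,0,0,0,0,0]]' 
```

```text
t: 11.92
ee_pos: [0.4547, 0.0276, 0.1048]
eef_rot: [180.0, -0.0, 18.7]
force: [-0.2, -0.2, 3.3]
grip_width: 0.0005
t: 12.33
ee_pos: [0.4547, 0.0276, 0.0998]
eef_rot: [180.0, -0.0, 18.7]
force: [0.1, -0.4, 4.8]
grip_width: 0.0007
```

```bash
python3 -m pendant '[[0,0,0.001,0,0,0,0],[0,0,0.001,0,0,0,0],[0,0,0,0,0,0,0],[0,0,0,0,0,0,0],[0,0,0,0,0,0,0]]' 
```

```text
t: 12.75
ee_pos: [0.4547, 0.0276, 0.099]
eef_rot: [180.0, -0.1, 18.8]
force: [-5.2, 0.2, 17.8]
grip_width: 0.001
```

At the stop (z stuck at 0.099, force jumped to 17.8 N). I'll hold briefly, then lift straight up and check.

```bash
python3 -m pendant '[[0,0,0,0,0,0,0],[0,0,0,0,0,0,0],[0,0,-0.003,0,0,0,0],[0,0,-0.004,0,0,0,0],[0,0,-0.006,0,0,0,0],[0,0,-0.01,0,0,0,0],[0,0,-0.02,0,0,0,0],[0,0,-0.04,0,0,0,0],[0,0,-0.04,0,0,0,0],[0,0,-0.03,0,0,0,0],[0,0,0,0,0,0,0],[0,0,0,0,0,0,0]]' 
python3 - <<'E'
from h import *
c,s=snap('wrist','w6.png'); print(s['ee_pos'],s['eef_rot'],s['force'])
c,s=ctrl.camera('side'),ctrl.observe()
im=c['image'][140:230,190:340,::-1]
cv2.imwrite('pics/s6c.png',cv2.resize(im,None,fx=5,fy=5,interpolation=cv2.INTER_CUBIC))
E
```

```text
t: 13.75
ee_pos: [0.4549, 0.0276, 0.2519]
eef_rot: [179.9, -0.1, 18.8]
force: [0.0, 0.2, -1.5]
grip_width: 0.0006
[0.45486572 0.02762127 0.25188768] [ 1.79929615e+02 -1.35691152e-01  1.87509388e+01] [ 0.00344563  0.15301059 -1.51701764]
```

View pics/w6.png

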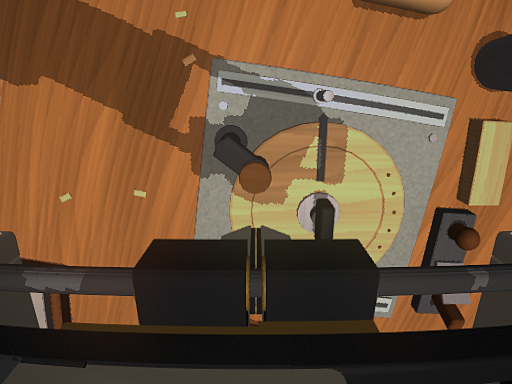

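View pics/s6c.png

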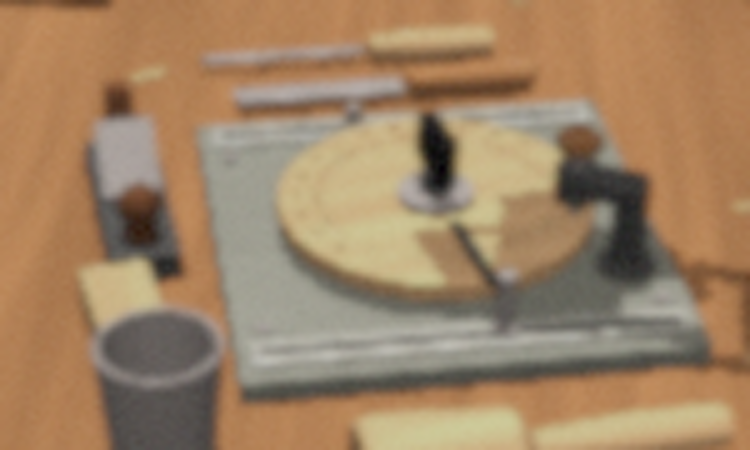

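```bash
python3 - <<'E'
from h import *
c,s=load('w6.npy')
B=lambda u,v,z:onz(c,s,u,v,z)
hub=B(319,212,.048); tip=B(323,114,.045); inn=B(321,180,.045); pt=B(327,96.5,.067); ax=np.array([.5455,-.005])
yaw=lambda a,b:np.degrees(np.arctan2(b[1]-a[1],b[0]-a[0]))
print(hub,yaw(ax,tip),yaw(inn,tip),yaw(ax,pt))
print(ctrl.observe()['qd']); ctrl.hand_in()
E
```

```text
[ 0.54487164 -0.00306869  0.048     ] 109.28115030457751 110.13037022731415 109.76493554411175
[-1.06062574e-02  9.84756414e-01  7.01512778e-01 -7.67960409e-02
 -2.02209886e-02  7.83838458e-04]
the job is handed in; nothing more can be done
```

I turned the blank about 119° anticlockwise by its knob until the pointer lined up with the tall pin. After releasing it, I pressed the punch to its stop, lifted clear and handed the job in at about 14 s; no verdict was reported.

- **Pointer before the punch:** the wrist view put it within about 0.3° of the pin, or about 0.7 mm at the pin. The limit is 8 mm.
- **Punch stroke:** the fingers stopped at 99 mm above the bench, 12 mm below the head's rest height. The force rose from about 5 N to 18 N there, as expected at the stop.
- **After lifting:** in the side view the punch head is back at its starting position. The pointer reads 109.3–110.1° against 109.8° for the pin, about 0.5° apart at most. The things on the bench near the jig look unmoved, and I did not measure their positions.
- **Discrepancies:** my estimates of the blank's axis differ by 2–3 mm between views, about 1° at the pin and still inside tolerance. When I handed in, the arm's joints were still settling at up to 1°/s, with the gripper at 252 mm above the bench, about 140 mm over the punch head and touching nothing.

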